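Check the collection trolley's brake lever

ROBOT

A 6-joint arm with a two-finger parallel gripper is mounted at the origin on the work surface. World frame = base frame: x ahead of the robot, y to its left, z up, the work surface at z = 0. Lengths are in m, angles in degrees, forces in N, time in s.
With the tool pointing down it reaches from about 0.35 to 0.875 m from the base axis. Payload 4.2 kg.
Tool frame: the origin (TCP) lies between the finger pads; the fingertips stand 25 mm ahead of it and the grasp point (between the pads) lies 6 mm ahead of it (r.tips_ahead is the distance from the TCP to the fingertips, in m); z points along the fingers, y is the direction in which the jaws open and shut (so a half turn about z gives the same grasp; the last joint's range is limited). The gripper opens to 87 mm and grips with 3 to 60 N. Pads are 19 mm wide; open, the fingers measure 117 mm over their backs; the gripper's body (75 mm by 190 mm) begins 51 mm behind the grasp point.
Start: joints at [14.817, 22.042, 0.453, 0, -68.411, -14.817], TCP at [0.625, 0, 0.248] pointing down, gripper open.
Joint ranges: [-179.83, 179.83], [-69.29, 118.12], [-61.27, 80.66], [-181.25, 117.63], [-171.15, -9.14], [-177.46, 177.46]. Speed limits (degrees/s): [159.86, 159.86, 180, 180, 180, 180].

INTERFACE

Orientations are given as a 3x3 rotation matrix whose columns are the frame's x, y, z axes.
In Python, from station import r, vision, finish_job gives the robot as it stands.
- The arm moves only by the shell command python3 -m jog 'ROWS'. ROWS is a JSON object of lists of equal length, an entry for each row: "rot": the turn, a rotation vector about the world's x, y, z in degrees, a list of three; "delta_pos": the shift along the world's x, y, z in mm, a list of three; "grip": the opening in per cent of the stroke, from 0 (shut) to 100 (fully open). A call has 1 to 10 rows; each row shifts and turns the commanded pose from where the row before left it; what a row does not reach is not made up. A row lasts 1/12 s, in which the tool goes at most 41.7 mm and 7.16 degrees, less where a joint would pass 70% of its speed; a pose out of reach is approached as far as the arm can. A call with a gripper value outside its range is refused whole. The fingers move at their own pace and stop on an object; the grip force is fixed at half the most. Time passes only in rows, so rows that do not move let the fingers close. It gives the time, the measured TCP pose, the force and the opening at its end, in the units of the state.
- r.sense(): the state, without advancing time (a new reading comes with each control period).
- vision.capture(name): name is "scene" or "side" or "wrist"; returns a dict with "frame" (384x512x3 uint8, red, green, blue), "K" (3x3 intrinsics, pixels), "xyz" and "orientation" of the camera in the world. Camera axes: x right, y up, looking along -z (the intrinsics and any distortion apply to the point x, -y, -z); pixel columns grow to the right and rows downward; lengths in m; the calibration is good to about 2 mm. A picture is of the moment at which its call begins. There is no depth.
- finish_job(): hands the job in, once; it reports no verdict.
The state is a dict: "time_s": time; "joints": joint angles; "joint_velocities": joint speeds; "effort": joint torques, N m; "tcp_pos": TCP position; "ee_rot": TCP orientation; "wrist_force": force on the tool from outside, world axes, zero at the start; "moment": the same for the moment, N m; "gripper_width": opening from 0.0 (shut) to 1.0 (fully open).
Only numpy, scipy, OpenCV 4.12 (cv2) and the standard library are available. Lean on these libraries where they do the work, as an engineer would, in place of code of your own. Each camera call takes 0.05 s, during which the arm holds its last target. There are 200 camera calls.

TASK

Before the trolley is wheeled off, check its hand brake: with the outside of your fingers, press the brake lever in towards the push bar until the brake bites and it comes up firm, short of the bar, and keep it firmly there for a second or two; then let it come all the way out again and take your hand away. Press firmly but do not strain the lever, keep off the push bar and the rest of the trolley, do not grip or pinch anything, and leave the things on the table and the trolley where they are.

Things in the scene. Friction and masses are not known exactly. Their poses are not given: they have to be found in the camera images.
- trolley: steel-tube trolley parked at the table's far edge; it does not roll. Origin: at table height, below the middle of its push bar (level, along y, axis 220 mm above the table). x points from the bar over the trolley, away from the robot, z up. The deck (480 mm wide, 50 mm above the table) begins at x = 165 mm; tubes slope to it at y = +-240 mm. From x = 20 to 165 mm only the brake is in the way
- bar_mid (a point): middle of the push bar, on its axis: a round steel tube, 30 mm in diameter, 410 mm long between its bent ends, along the trolley's y. Do not lean on it
- brake: black brake clamp, fixed somewhere along the push bar; only its lever moves. Origin on the bar's axis in the middle of the clamp (41 mm in diameter, 30 mm wide), axes parallel to the trolley's. Its housing reaches x = 64 mm and y = -16 to 36 mm; the lever turns on an upright pin at x = 50 mm, y = 0. Beside it, y = -20 to -155 mm, a black rubber grip (34 mm in diameter) sleeves the bar
- brake_lever (a joint): lever angle in rad: 0 = out (springs back by itself), grows as pressed towards the bar (-x) up to 0.27, where the brake bites and this reading stops. Force at lever_press: 3 N to start, 4 N at the bite; pressed harder, lever and brake line give springily, 1 mm per 2 N: 15 to 20 N (6 to 8 mm past the bite) is a firm press, over 45 N strains it. Follow its arc: dragging along it adds friction
- lever_press (a point): where to press: on the lever's upright front face, which looks away from the bar, at mid height; 41 mm beyond the pin in x, 95 mm from it in -y; moves with the lever. Its x points square out of that face, away from the bar, z up. Push along -x with the outside of the fingers; they and the grasp point between them stay on its +x side. Firmly pressed it is 34 mm nearer the bar, 8 mm farther along -y
- lever_tip (a point): middle of the 20 mm ball at the free end of the plain aluminium brake lever, beyond the bar as seen from the robot. Out, the lever's straight part runs along the bar from y = -36 to -128 mm in the brake's frame, 14 mm thick (x = 77 to 91 mm there), 18 mm high, level with the bar's axis. Firmly pressed, the ball is still 12 mm clear of the bar's rubber grip
- lens: hand lens with a green plastic frame, 82 mm across, and a handle 85 mm long, lying on the table; leave it alone. Origin under the middle of the glass, handle to its -x
- jar: amber glass jar with a white cap, 52 mm in diameter, 95 mm high, standing on the table; leave it alone. Origin at the centre of its underside
- carton: closed cardboard specimen carton, 106 by 156 by 73 mm high, on the trolley's top deck; leave it alone. Origin at the centre of its underside

How it is judged (in metres and radians):
On the way:
1. the outside of the fingers (not pinching: grasp point beyond the lever, away from the bar) holds the lever pressed in up to its bite (0.26 rad or more), with over 10 N, for a second (value of joint brake_lever above 0.26 rad and contact force between the fingers and brake_lever above 10 N and x of the grasp point in the frame of lever_press above -0.003 m), for 1 s.
At the end, for the whole second after the job is handed in: After the firm press the brake lever is fully out again (within 0.03 rad) and still, and the lens, jar and carton are within 15 mm of where they began (value of joint brake_lever below 0.03 rad and velocity of joint brake_lever below 0.05 rad/s and distance of each of lens, jar, carton from where it was at the start of the episode below 0.015 m); the robot touches nothing.
It fails at once if the lever is strained: pressed with more than 45 N (contact force between any of the fingers, the arm and brake_lever above 45 N).
It fails at once if the robot leans on or grips the push bar or another part of the trolley (over 3 N) (contact force between any of the fingers, the arm and trolley above 3 N).
It fails at once if the lens, jar or carton is shifted or lifted by more than 15 mm (distance of any of lens, jar, carton from where it was at the start of the episode above 0.015 m).
It also fails if it takes over 43 s, if anything falls off the work surface, if the arm or the gripper's body presses on something with over 40 N, if the wrist force passes 120 N, or if a joint passes its speed limit or range.

## Working session

There is one attempt and no reset: what is moved stays moved. The work goes in short steps, Python scripts to look and compute and a shell command to move; the robot and the scene stay as the last step left them, time stands still between calls to the robot, and variables do not carry over. Pictures are saved under pics/ and viewed, about 8 in all and at most 12, crops included, and the job is handed in when it is done.

```bash
mkdir -p pics; python3 - <<'E'
from station import r, vision
import cv2,json,numpy as np
for n in ["scene","side"]:
    c=vision.capture(n); cv2.imwrite(f"pics/{n}0.png",c["frame"][:,:,::-1])
    print(n,np.round(c["K"],1).tolist(),np.round(c["xyz"],4).tolist(),np.round(c["orientation"],4).tolist(),[k for k in c])
print(r.sense()["time_s"], np.round(r.sense()["ee_rot"],2).tolist())
E
```

```text
scene [[364.9, 0.0, 256.2], [0.0, 364.9, 188.6], [0.0, 0.0, 1.0]] [1.0962, -0.0714, 0.863] [[0.0933, -0.7973, 0.5963], [0.9956, 0.0788, -0.0504], [-0.0068, 0.5984, 0.8012]] ['frame', 'K', 'xyz', 'orientation']
side [[438.6, 0.0, 256.5], [0.0, 438.6, 195.4], [0.0, 0.0, 1.0]] [0.3555, 0.702, 0.8308] [[-0.9605, 0.175, -0.2162], [-0.2779, -0.6383, 0.7179], [-0.0123, 0.7496, 0.6617]] ['frame', 'K', 'xyz', 'orientation']
0.1 [[-0.0, -1.0, -0.0], [-1.0, 0.0, -0.0], [0.0, 0.0, -1.0]]
```

View pics/scene0.png

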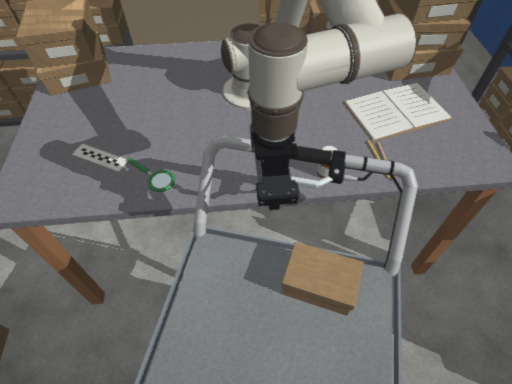

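View pics/side0.png

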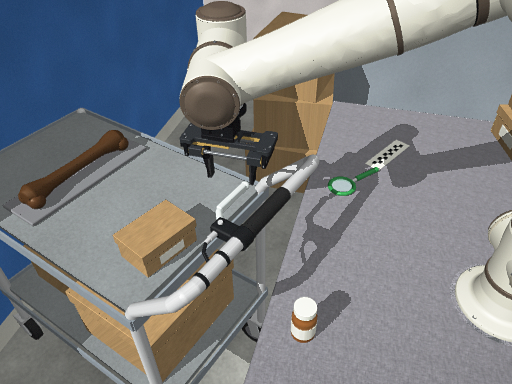

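The scene picture shows the bar from about (210,150) to (405,170) px, the clamp near (337,165) and the lever running left from it to about (290,182). In the side picture the clamp is at (232,232) and the lever at (220,215)–(248,185). The jar is at (304,320) and the lens at (342,186). Next I'll enlarge both.

```bash
python3 - <<'E'
import cv2
a=cv2.imread("pics/scene0.png")[125:225,190:430]; b=cv2.imread("pics/side0.png")[140:330,110:340]
cv2.imwrite("pics/c1.png",cv2.resize(a,None,fx=3.3,fy=3.3,interpolation=cv2.INTER_CUBIC))
cv2.imwrite("pics/c2.png",cv2.resize(b,None,fx=3,fy=3,interpolation=cv2.INTER_CUBIC))
E
```

```text
(no output)
```

View pics/c1.png

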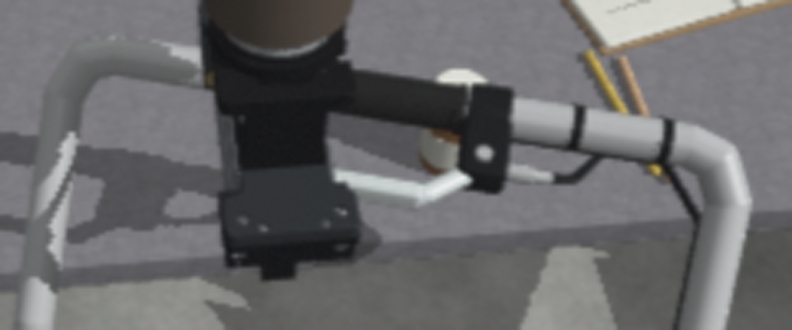

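View pics/c2.png

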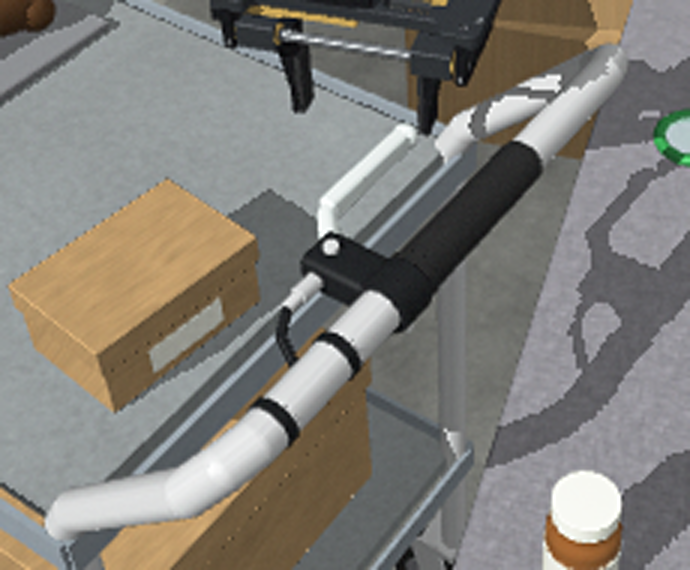

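```bash
cat > fit.py <<'E'
import numpy as np
from scipy.optimize import least_squares
C={"scene":([364.9,256.2,188.6],[1.0962,-.0714,.863],[[.0933,-.7973,.5963],[.9956,.0788,-.0504],[-.0068,.5984,.8012]]),
"side":([438.6,256.5,195.4],[.3555,.702,.8308],[[-.9605,.175,-.2162],[-.2779,-.6383,.7179],[-.0123,.7496,.6617]])}
def proj(n,p):
    k,t,R=C[n]; q=np.array(R).T@(np.asarray(p)-t); return np.array([k[1]-k[0]*q[0]/q[2],k[2]+k[0]*q[1]/q[2]])
def W(v,p):
    c,s=np.cos(v[2]),np.sin(v[2]); return np.array([v[0]+c*p[0]-s*p[1],v[1]+s*p[0]+c*p[1],.22+p[2]])
def s(x,y): return (110+x/3,140+y/3)
def c(x,y): return (190+x/3.3,125+y/3.3)
# free idx: 3 pin z, 4 ball y, 5.. bar points
def P(v): return [("scene",c(418,195),(.084,-.036,0)),("side",s(328,208),(.084,-.036,0)),
 ("scene",c(484,153),(.05,0,v[3])),("side",s(331,246),(.05,0,v[3])),("side",s(404,134),(.084,v[4],0)),
 ("side",s(526,158),(0,-.155,0)),("scene",c(545,118),(0,v[5],0)),("scene",c(640,136),(0,v[6],0)),("scene",c(400,95),(0,v[7],0)),
 ("side",s(368,322),(0,v[8],0)),("side",s(470,220),(0,v[9],0)),("side",s(568,115),(0,v[10],0))]
f=lambda v:np.concatenate([proj(n,W(v,p))-u for n,u,p in P(v)])
o=least_squares(f,[.75,.05,0,.015,-.135,.05,.1,-.05,.03,-.07,-.18],x_scale=.05,loss="soft_l1")
v=o.x
if __name__=="__main__":
    print(np.round(v,4)); print(np.round(f(v).reshape(-1,2),1).tolist())
    print("yaw",np.degrees(v[2]),"press out",W(v,(.091,-.095,0)),"pressed",W(v,(.057,-.103,0)),"tip",W(v,(.084,-.135,0)))
E
python3 fit.py
```

```text
[ 0.5481  0.1639 -0.3209  0.014  -0.1292  0.0433  0.1089 -0.0592  0.0287
 -0.0832 -0.215 ]
[[-0.3, -0.7], [-0.6, 0.8], [-1.5, -0.8], [0.2, 0.3], [0.8, 0.9], [-0.5, 0.5], [-0.1, 0.7], [0.0, -0.0], [-0.1, 0.4], [0.0, 0.0], [-0.6, -0.6], [-0.1, -0.1]]
yaw -18.38656979827203 press out [0.6044648 0.0450476 0.22     ] pressed [0.56967708 0.0481805  0.22      ] tip [0.58520508 0.00929758 0.22      ]
```

The fit residuals are about 1 px. They put the brake at (0.548, 0.164) with yaw −18.4° and lever_press at about (0.604, 0.045, 0.22). The ball at (0.585, 0.009) agrees with its place beside the finger in the pictures. I'll lift first, then turn, shut the fingers and move beyond the lever.

```bash
python3 -m jog '{"delta_pos":[[0,0,15],[0,0,25],[0,0,20],[6,8,0],[8,12,0],[8,11,0],[0,0,0],[0,0,0],[0,0,0],[0,0,0]],"rot":[[0,0,0],[0,0,0],[0,0,0],[0,0,-6],[0,0,-6],[0,0,-6.4],[0,0,0],[0,0,0],[0,0,0],[0,0,0]],"grip":[100,100,100,0,0,0,0,0,0,0]}'
python3 - <<'E'
from station import r, vision
import cv2,numpy as np
for n in ["scene","side","wrist"]:
    c=vision.capture(n); cv2.imwrite(f"pics/{n}1.png",c["frame"][:,:,::-1])
a=cv2.imread("pics/scene1.png")[125:225,190:430]
cv2.imwrite("pics/c3.png",cv2.resize(a,None,fx=3.3,fy=3.3,interpolation=cv2.INTER_CUBIC))
print(r.sense()["gripper_width"],np.round(c["K"],1).tolist(),np.round(c["xyz"],4).tolist(),np.round(c["orientation"],4).tolist())
E
```

```text
time_s: 0.93
tcp_pos: [0.6466, 0.0305, 0.3074]
ee_rot: [[-0.315, -0.949, -0.001], [-0.949, 0.315, -0.0], [0.0, 0.0, -1.0]]
wrist_force: [0.1, -0.0, 0.5]
gripper_width: 0.555
0.4129570661565594 [[296.1, 0.0, 255.8], [0.0, 296.1, 194.0], [0.0, 0.0, 1.0]] [0.6249, -0.038, 0.4447] [[-0.9488, -0.3048, -0.0832], [0.316, -0.9152, -0.2503], [0.0001, -0.2637, 0.9646]]
```

View pics/wrist1.png

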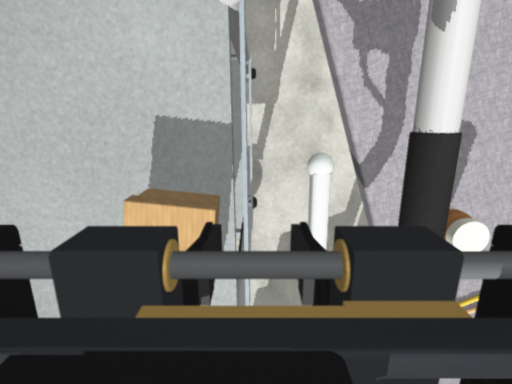

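The wrist view shows the ball at (320,163), the lever running down from it at column 319, and the grip end at (435,132). I'll add these points to the fit.

```bash
python3 - <<'E'
import fit,numpy as np
from scipy.optimize import least_squares
fit.C["wrist"]=([296.1,255.8,194],[.6249,-.038,.4447],[[-.9488,-.3048,-.0832],[.316,-.9152,-.2503],[.0001,-.2637,.9646]])
v=fit.v
for n,p in [("ball",(.084,v[4],0)),("ball135",(.084,-.135,0)),("gripend",(0,-.155,0))]: print(n,fit.proj("wrist",fit.W(v,p)))
X=lambda w:[("wrist",(320,163),(.084,w[4],0)),("wrist",(319,230),(.084,w[11],0)),("wrist",(435,132),(0,-.155,0)),("wrist",(461,0),(0,w[12],0))]
f=lambda w:np.concatenate([fit.proj(n,fit.W(w,p))-u for n,u,p in fit.P(w)+X(w)])
w=least_squares(f,list(v)+[-.1,-.2],x_scale=.05,loss="soft_l1").x
print(np.round(w[:5],4),np.round(f(w).reshape(-1,2),1).tolist())
print("yaw",np.degrees(w[2]),"press",fit.W(w,(.091,-.095,0)),"pressed",fit.W(w,(.057,-.103,0)),"ball",fit.W(w,(.084,w[4],0)))
E
```

```text
ball [324.45404447 164.68182049]
ball135 [324.91681524 157.11176756]
gripend [439.61577162 130.19864239]
[ 0.5496  0.1645 -0.3232  0.0145 -0.1313] [[-0.0, -0.2], [-1.3, 0.9], [-1.1, -0.4], [-0.6, 0.2], [0.7, 0.4], [-1.1, 0.7], [-0.1, 1.1], [-0.1, 0.4], [-0.1, 0.8], [-0.4, -0.4], [-1.0, -0.9], [-0.3, -0.3], [3.4, 0.1], [0.2, 0.0], [3.2, -0.3], [-1.6, -0.1]]
yaw -18.520797596315262 press [0.60569105 0.0455577  0.22      ] pressed [0.57091078 0.0487721  0.22      ] ball [0.58752688 0.01337305 0.22      ]
```

```bash
python3 -m jog '{"delta_pos":[[0,0,0],[0,0,0],[0,0,0],[0,0,-20],[0,0,-25],[0,0,-25],[0,0,-11],[-10,3,0],[-4,1,0],[0,0,0]],"rot":[[0,0,0],[0,0,0],[0,0,0],[0,0,0],[0,0,0],[0,0,0],[0,0,0],[0,0,0],[0,0,0],[0,0,0]],"grip":[0,0,0,0,0,0,0,0,0,0]}'
python3 - <<'E'
from station import r, vision
import cv2,numpy as np
for n in ["side","scene"]:
    c=vision.capture(n); cv2.imwrite(f"pics/{n}2.png",c["frame"][:,:,::-1])
a=cv2.imread("pics/side2.png")[140:260,170:320]; b=cv2.imread("pics/scene2.png")[125:225,250:375]
cv2.imwrite("pics/c4.png",np.vstack([cv2.resize(x,(500,h),interpolation=cv2.INTER_CUBIC)[:300] for x,h in((a,400),(b,400))]))
print(r.sense()["gripper_width"],r.sense()["tcp_pos"])
E
```

```text
time_s: 1.92
tcp_pos: [0.6329, 0.0352, 0.2275]
ee_rot: [[-0.315, -0.949, 0.001], [-0.949, 0.315, -0.0], [-0.0, -0.001, -1.0]]
wrist_force: [0.1, -0.5, 0.7]
gripper_width: 0.007
0.0015048846109619468 [0.63370565 0.03515147 0.22794403]
```

View pics/c4.png

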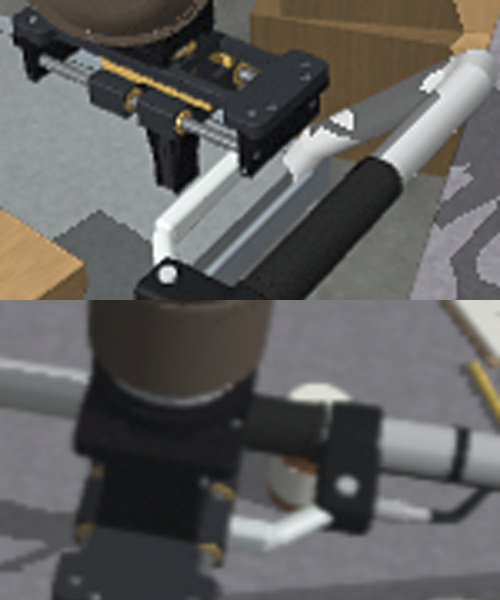

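The shut fingers stand just beyond the lever, clear of it, and the gripper's body is above the bar. I'll approach in small steps.

```bash
python3 -m jog '{"delta_pos":[[-4,1.3,0],[-4,1.3,0],[-3,1,0],[-2,0.7,0],[0,0,0]],"rot":[[0,0,0],[0,0,0],[0,0,0],[0,0,0],[0,0,0]],"grip":[0,0,0,0,0]}'
```

```text
time_s: 2.43
tcp_pos: [0.6196, 0.0395, 0.2268]
ee_rot: [[-0.315, -0.949, 0.0], [-0.949, 0.315, 0.0], [-0.0, -0.0, -1.0]]
wrist_force: [-0.5, -0.4, -0.4]
gripper_width: 0.003
```

```bash
python3 -m jog '{"delta_pos":[[-2,0.7,0],[0,0,0]],"rot":[[0,0,0],[0,0,0]],"grip":[0,0]}'
```

```text
time_s: 2.6
tcp_pos: [0.6177, 0.0401, 0.2266]
ee_rot: [[-0.316, -0.949, -0.0], [-0.949, 0.316, 0.0], [-0.0, 0.0, -1.0]]
wrist_force: [-0.6, -0.2, -0.6]
gripper_width: 0.007
```

```bash
python3 -m jog '{"delta_pos":[[-2,0.7,0],[0,0,0]],"rot":[[0,0,0],[0,0,0]],"grip":[0,0]}'
```

```text
time_s: 2.77
tcp_pos: [0.6164, 0.0406, 0.2268]
ee_rot: [[-0.315, -0.949, 0.002], [-0.949, 0.315, -0.0], [-0.0, -0.002, -1.0]]
wrist_force: [0.6, -0.6, -0.3]
gripper_width: 0.004
```

```bash
python3 -m jog '{"delta_pos":[[-2,0.7,0],[0,0,0]],"rot":[[0,0,0],[0,0,0]],"grip":[0,0]}'
```

```text
time_s: 2.93
tcp_pos: [0.6144, 0.0409, 0.2269]
ee_rot: [[-0.316, -0.949, 0.001], [-0.949, 0.316, -0.001], [0.0, -0.002, -1.0]]
wrist_force: [2.9, -3.1, -0.5]
gripper_width: 0.006
```

```bash
python3 -m jog '{"delta_pos":[[-2,0.7,0],[0,0,0]],"rot":[[0,0,0],[0,0,0]],"grip":[0,0]}'
```

```text
time_s: 3.1
tcp_pos: [0.6123, 0.0415, 0.227]
ee_rot: [[-0.316, -0.949, 0.001], [-0.949, 0.316, -0.001], [0.0, -0.001, -1.0]]
wrist_force: [3.4, -4.4, 0.7]
gripper_width: 0.004
```

```bash
python3 -m jog '{"delta_pos":[[-2,0.7,0],[0,0,0]],"rot":[[0,0,0],[0,0,0]],"grip":[0,0]}'
```

```text
time_s: 3.27
tcp_pos: [0.6104, 0.0421, 0.227]
ee_rot: [[-0.316, -0.949, 0.001], [-0.949, 0.316, -0.001], [0.001, -0.001, -1.0]]
wrist_force: [3.1, -5.1, 1.0]
gripper_width: 0.004
```

Contact came at TCP x ≈ 0.6155. From here I'll follow the lever's arc about its pin, at about (0.597, 0.149), turning the hand with it.

```bash
python3 -m jog '{"delta_pos":[[-3.2,-0.6,0],[-3.2,-0.4,0],[-3.2,-0.2,0],[0,0,0]],"rot":[[0,0,-2.5],[0,0,-2.5],[0,0,-2.5],[0,0,0]],"grip":[0,0,0,0]}'
```

```text
time_s: 3.6
tcp_pos: [0.6004, 0.0409, 0.227]
ee_rot: [[-0.438, -0.899, 0.001], [-0.899, 0.438, -0.001], [0.0, -0.001, -1.0]]
wrist_force: [2.3, -4.8, -0.1]
gripper_width: 0.007
```

```bash
python3 -m jog '{"delta_pos":[[-3.2,0,0],[-3.2,0.1,0],[0,0,0]],"rot":[[0,0,-2],[0,0,-1.8],[0,0,0]],"grip":[0,0,0]}'
```

```text
time_s: 3.85
tcp_pos: [0.5939, 0.0409, 0.227]
ee_rot: [[-0.496, -0.869, 0.0], [-0.869, 0.496, -0.001], [0.001, -0.001, -1.0]]
wrist_force: [2.5, -6.5, 0.6]
gripper_width: 0.007
```

```bash
python3 -m jog '{"delta_pos":[[-1,-1.7,0],[0,0,0]],"rot":[[0,0,0],[0,0,0]],"grip":[0,0]}'
```

```text
time_s: 4.02
tcp_pos: [0.5936, 0.0403, 0.2269]
ee_rot: [[-0.495, -0.869, 0.002], [-0.869, 0.495, 0.001], [-0.002, -0.001, -1.0]]
wrist_force: [3.8, -2.0, 0.5]
gripper_width: 0.007
```

```bash
python3 -m jog '{"delta_pos":[[-3.2,0,0],[0,0,0]],"rot":[[0,0,-1.8],[0,0,0]],"grip":[0,0]}'
```

```text
time_s: 4.18
tcp_pos: [0.5901, 0.0404, 0.2269]
ee_rot: [[-0.522, -0.853, 0.001], [-0.853, 0.522, 0.001], [-0.001, -0.001, -1.0]]
wrist_force: [3.4, -1.1, 0.1]
gripper_width: 0.006
```

```bash
python3 -m jog '{"delta_pos":[[-3.2,0.1,0],[0,0,0]],"rot":[[0,0,-1.8],[0,0,0]],"grip":[0,0]}'
```

```text
time_s: 4.35
tcp_pos: [0.5871, 0.0406, 0.2269]
ee_rot: [[-0.548, -0.836, 0.002], [-0.836, 0.548, 0.001], [-0.002, -0.001, -1.0]]
wrist_force: [4.0, -1.2, -0.6]
gripper_width: 0.007
```

```bash
python3 -m jog '{"delta_pos":[[-2.5,0.2,0],[0,0,0]],"rot":[[0,0,-1.4],[0,0,0]],"grip":[0,0]}'
```

```text
time_s: 4.52
tcp_pos: [0.5856, 0.0407, 0.2272]
ee_rot: [[-0.568, -0.823, 0.004], [-0.823, 0.568, 0.001], [-0.003, -0.003, -1.0]]
wrist_force: [5.6, -1.7, -0.0]
gripper_width: 0.003
```

```bash
python3 -m jog '{"delta_pos":[[-2.5,0.2,0],[0,0,0]],"rot":[[0,0,-1.4],[0,0,0]],"grip":[0,0]}'
```

```text
time_s: 4.68
tcp_pos: [0.584, 0.0408, 0.2276]
ee_rot: [[-0.588, -0.809, 0.007], [-0.809, 0.588, 0.001], [-0.004, -0.005, -1.0]]
wrist_force: [9.0, -2.6, -0.7]
gripper_width: 0.003
```

```bash
python3 -m jog '{"delta_pos":[[-2,0.3,0],[0,0,0]],"rot":[[0,0,-1.1],[0,0,0]],"grip":[0,0]}'
```

```text
time_s: 4.85
tcp_pos: [0.5828, 0.041, 0.2278]
ee_rot: [[-0.603, -0.798, 0.008], [-0.798, 0.603, 0.0], [-0.005, -0.006, -1.0]]
wrist_force: [10.0, -4.1, -0.7]
gripper_width: -0.001
```

```bash
python3 -m jog '{"delta_pos":[[-2.5,0.6,0],[0,0,0]],"rot":[[0,0,-0.7],[0,0,0]],"grip":[0,0]}'
```

```text
time_s: 5.02
tcp_pos: [0.5812, 0.0413, 0.2281]
ee_rot: [[-0.613, -0.79, 0.01], [-0.79, 0.613, -0.0], [-0.006, -0.008, -1.0]]
wrist_force: [12.7, -5.6, -1.7]
gripper_width: 0.002
```

```bash
python3 -m jog '{"delta_pos":[[-2.5,0.6,0],[0,0,0]],"rot":[[0,0,-0.7],[0,0,0]],"grip":[0,0]}'
```

```text
time_s: 5.18
tcp_pos: [0.5796, 0.0416, 0.2284]
ee_rot: [[-0.622, -0.783, 0.013], [-0.783, 0.622, -0.0], [-0.008, -0.01, -1.0]]
wrist_force: [15.6, -6.4, -3.4]
gripper_width: 0.002
```

That reads about 17 N with the lever firm. I'll hold here for 1.7 s and take a picture.

```bash
python3 -m jog '{"delta_pos":[[-0.8,0.2,0],[0,0,0],[0,0,0],[0,0,0],[0,0,0],[0,0,0],[0,0,0],[0,0,0],[0,0,0],[0,0,0]],"rot":[[0,0,0],[0,0,0],[0,0,0],[0,0,0],[0,0,0],[0,0,0],[0,0,0],[0,0,0],[0,0,0],[0,0,0]],"grip":[0,0,0,0,0,0,0,0,0,0]}'
python3 - <<'E'
from station import r, vision
import cv2,numpy as np
c=vision.capture("wrist"); a=c["frame"][:,:,::-1]
b=cv2.resize(vision.capture("side")["frame"][140:260,170:320,::-1],(512,410),interpolation=cv2.INTER_CUBIC)
cv2.imwrite("pics/p5.png",np.vstack([a[100:290],b]))
print(r.sense()["wrist_force"])
E
```

```text
time_s: 6.02
tcp_pos: [0.5793, 0.0417, 0.2284]
ee_rot: [[-0.622, -0.783, 0.013], [-0.783, 0.622, -0.0], [-0.008, -0.011, -1.0]]
wrist_force: [15.3, -6.4, -2.0]
gripper_width: 0.004
[16.10024686 -7.05663602 -2.19935422]
```

View pics/p5.png

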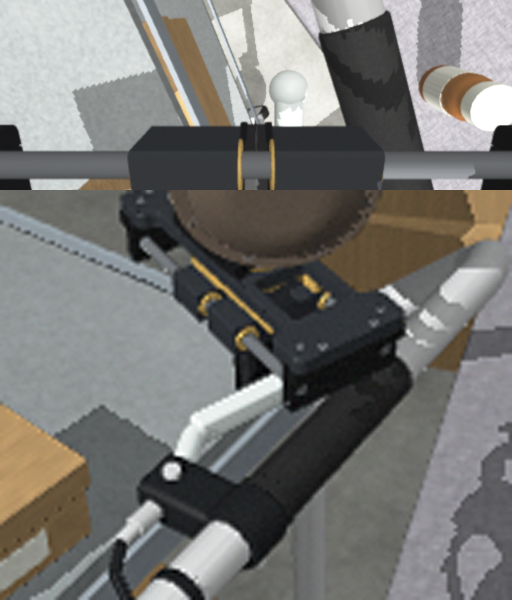

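```bash
python3 -m jog '{"delta_pos":[[0,0,0],[0,0,0],[0,0,0],[0,0,0],[0,0,0],[0,0,0],[0,0,0],[0,0,0],[0,0,0],[0,0,0]],"rot":[[0,0,0],[0,0,0],[0,0,0],[0,0,0],[0,0,0],[0,0,0],[0,0,0],[0,0,0],[0,0,0],[0,0,0]],"grip":[0,0,0,0,0,0,0,0,0,0]}'
```

```text
time_s: 6.95
tcp_pos: [0.5793, 0.0417, 0.2284]
ee_rot: [[-0.622, -0.783, 0.013], [-0.783, 0.622, -0.0], [-0.008, -0.011, -1.0]]
wrist_force: [15.2, -7.2, -2.6]
gripper_width: 0.006
```

The lever is in against the outside of the shut fingers (finger at (255,110) px, ball at (289,90)). There is a clear gap between the ball and the rubber grip, and 17 N held for over 1.7 s. Now I'll let it out along the arc.

```bash
python3 -m jog '{"delta_pos":[[3,-0.6,0],[3,-0.6,0],[3,-0.5,0],[3,-0.3,0],[3,-0.1,0],[3,0,0],[3,0,0],[3,0,0],[3,0.2,0],[3,0.2,0]],"rot":[[0,0,1.2],[0,0,1.2],[0,0,1.5],[0,0,1.7],[0,0,1.7],[0,0,1.7],[0,0,1.7],[0,0,1.7],[0,0,1.7],[0,0,1.7]],"grip":[0,0,0,0,0,0,0,0,0,0]}'
python3 -m jog '{"delta_pos":[[3,0.2,0],[3,0.2,0],[3,0,0],[3,-1,0],[4,-1.3,0],[8,-2.7,0],[12,-4,0],[12,-4,0],[0,0,0],[0,0,0]],"rot":[[0,0,1.7],[0,0,1.7],[0,0,0],[0,0,0],[0,0,0],[0,0,0],[0,0,0],[0,0,0],[0,0,0],[0,0,0]],"grip":[0,0,0,0,0,0,0,0,0,0]}'
python3 -m jog '{"delta_pos":[[0,0,15],[0,0,25],[0,0,25],[0,0,25],[0,0,10],[0,0,0],[0,0,0],[0,0,0]],"rot":[[0,0,0],[0,0,0],[0,0,0],[0,0,0],[0,0,0],[0,0,0],[0,0,0],[0,0,0]],"grip":[0,0,0,0,0,0,0,0]}'
python3 - <<'E'
from station import vision
import cv2,numpy as np
b=[cv2.resize(cv2.imread("pics/side0.png")[130:330,110:340],None,fx=1.7,fy=1.7),cv2.resize(np.ascontiguousarray(vision.capture("side")["frame"][130:330,110:340,::-1]),None,fx=1.7,fy=1.7)]
cv2.imwrite("pics/p6.png",np.hstack(b))
E
```

```text
time_s: 7.78
tcp_pos: [0.6042, 0.0407, 0.2267]
ee_rot: [[-0.385, -0.923, 0.0], [-0.923, 0.385, 0.0], [-0.0, -0.0, -1.0]]
wrist_force: [3.3, -1.1, 1.4]
gripper_width: 0.004
time_s: 8.62
tcp_pos: [0.6515, 0.0275, 0.2254]
ee_rot: [[-0.333, -0.943, -0.003], [-0.943, 0.333, -0.0], [0.001, 0.003, -1.0]]
wrist_force: [-0.1, -0.3, 0.5]
gripper_width: 0.01
time_s: 9.28
tcp_pos: [0.6507, 0.028, 0.3242]
ee_rot: [[-0.332, -0.943, -0.004], [-0.943, 0.332, -0.0], [0.001, 0.004, -1.0]]
wrist_force: [0.7, -0.8, -0.9]
gripper_width: 0.006
```

View pics/p6.png

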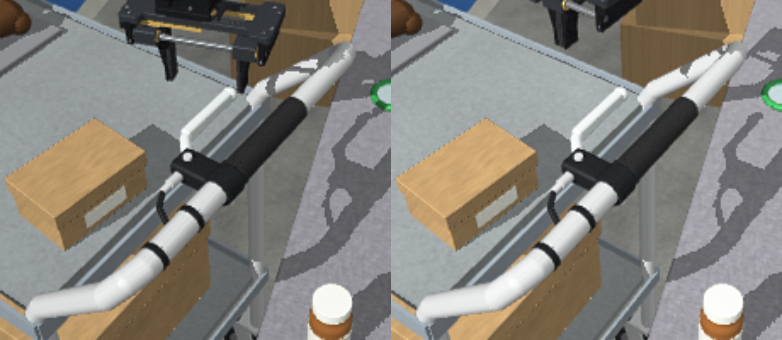

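Before (left) and after (right), the lever is back out at the same place, its ball at (233,92) px before and (623,92)−390 after. The carton, jar and visible edge of the lens have not moved, and the hand is clear above. I'm handing in.

```bash
python3 -c "
from station import finish_job; print(finish_job())"
```

```text
the job is handed in; nothing more can be done
None
```

I pressed the brake lever in with the outside of the shut fingers, turning the hand with the lever's arc until the brake bit. I held it there for about 1.8 s at roughly 17 N on the wrist sensor. Then I let it out along the same arc, moved the hand away from the bar and lifted it about 100 mm.

- **Lever:** in the last side picture it is fully out, where it was at the start. I had no direct reading of the lever angle. That it reached the bite is inferred from the sharp rise in force and from the arm's travel.
- **Force:** the highest reading was about 17–18 N, well under the 45 N limit. On the way in, part of the force was drag along the lever (about 4 N), so I shifted the hand slightly to ease it.
- **Trolley and objects:** I saw no sign of contact with the push bar. The jar, carton and visible edge of the lens look unmoved. At the end the wrist force read about 1 N, which is sensor noise.
- **Position estimates:** the first estimate from the two fixed cameras and the later wrist view differed by about 2 mm. The lever was met a few millimetres farther in than predicted, so I stepped in slowly and relied on the force reading.

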